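# Slide the ring dish to the loading mat and hold the weld-box guard open

### The job

Get the weld box ready for a colleague to load: first, with the guard still shut, slide the round dish of rings along the bench, without lifting it, until it stands wholly on the square dark mat. Then raise the weld box's hinged guard by its bar to 50 degrees from shut (give or take 6) and finish while still holding it there, because it falls shut when let go. Leave the square tray and all the other things on the bench where they are.

Things in the scene. Friction and masses are not known exactly. Their poses are not given: they have to be found in the camera images.
- dish: loose round open dish of teal plastic with a few finger rings lying fixed in it, 100 mm across the rim (96 mm at the foot), 30 mm high, wall 4 mm, floor 5 mm, about 0.25 kg; origin at the centre of its underside, z up. Slides on the bench
- mat: flat dark grey square mat on the bench, 140 x 140 mm, 1 mm thin and flush: the dish slides onto it without a step; origin at its centre on the bench, x and y along its sides
- box: weld box, fixed to the bench: open-topped grey steel tub 200 (x) x 220 (y) x 75 mm high with a small clamp inside, covered by the guard; origin at the centre of its underside, x points from its front (the side nearer the robot) to its hinge side, y along the hinge
- guard (a joint): hinge of the guard, rad: 0 shut (level on the tub), grows as its front edge rises, stop at 1.4; 50 degrees = 0.873. No spring or catch: its own weight (about 0.5 kg) lets it fall shut from any angle. Guard: aluminium frame 200 x 220 x 8 mm with an amber window, hinged along the far (+x) top edge of the tub
- guard_bar (a point): middle of the guard's pull bar: round steel bar 12 mm thick, 120 mm between the centres of its two posts (108 mm clear), parallel to the hinge, standing over the guard's front part; bar centre 41 mm above the guard's top face, 180 mm from the hinge line towards the front and 49 mm above it when shut (124 mm above the bench); can turn in a grip. Its y axis lies along the bar
- guard_hinge (a point): point on the hinge line at its middle, 75 mm above the bench; the bar moves on an arc of 187 mm about it; y along the hinge
- square_tray: loose square open tray of the same teal plastic, 80 x 80 x 30 mm, holding small pins; not to be moved; origin at the centre of its underside
- mandrel: loose steel ring mandrel, a cone on a round foot 56 mm across, 110 mm high; not to be moved; origin under its foot
- jar: loose glass jar with a black cap, 52 mm across, 55 mm high; not to be moved; origin under its foot
- flask: loose white plastic bottle, 50 mm across, 120 mm high; not to be moved; origin under its foot
- screwdriver: loose small screwdriver with a black handle, 160 mm long, lying on the bench at the right; not to be moved
- cup: loose white mug, 72 mm across, 85 mm high; not to be moved; origin under its foot
- block: loose wooden block 90 x 50 x 35 mm; not to be moved; origin at the centre of its underside
Things that resemble listed ones, but are neither listed nor needed, are in the scene too. What is shaped like the dish but pink is not meant.

How it is judged (in metres and radians):
On the way, in this order (a step that is already met when the one before it is completed fails the run):
1. the round dish stands wholly on the mat, the guard still shut (x of dish in the frame of mat between -0.02 and 0.02 m and y of dish in the frame of mat between -0.02 and 0.02 m and value of joint guard below 0.1 rad), for 0.2 s.
2. the guard is raised to 50 degrees, give or take 6, by the fingers (value of joint guard between 0.768 and 0.977 rad and contact force between the fingers and guard above 1 N), for 0.2 s.
At the end, for the whole second after the job is handed in: The round dish stands upright and still on the bench with its centre within 20 mm of the mat's centre along both mat sides (so wholly on it); the guard is at rest at 50 +- 6 degrees (0.768 to 0.977 rad) and held there by the robot's fingers (contact over 1 N), with no loose object propping it (all of step 2 and x of dish in the frame of mat between -0.02 and 0.02 m and y of dish in the frame of mat between -0.02 and 0.02 m and velocity of joint guard between -0.05 and 0.05 rad/s and linear speed of dish below 0.02 m/s and angle between dish's own z axis and vertical below 0.1 rad and height (world z) of dish below 0.01 m and contact force between guard and dish below 0.3 N and contact force between guard and square_tray below 0.3 N and contact force between guard and mandrel below 0.3 N and contact force between guard and jar below 0.3 N and contact force between guard and flask below 0.3 N and contact force between guard and screwdriver below 0.3 N and contact force between guard and cup below 0.3 N and contact force between guard and block below 0.3 N); the arm keeps its last pose, push and grip.
It fails at once if the dish is lifted off the bench (over 15 mm) or tipped (height (world z) of dish above 0.015 m or angle between dish's own z axis and vertical above 0.35 rad).
It fails at once if another thing on the bench is moved by more than 30 mm (distance of any of square_tray, mandrel, jar, flask, screwdriver, cup, block from where it was at the start of the episode above 0.03 m).
It also fails if it takes over 51 s, if anything falls off the work surface, if the arm or the gripper's body presses on something with over 40 N, if the wrist force passes 120 N, or if a joint passes its speed limit or range.

### The arm

A 6-joint arm with a two-finger parallel gripper is mounted at the origin on the work surface. World frame = base frame: x ahead of the robot, y to its left, z up, the work surface at z = 0. Lengths are in mm, angles in rad, forces in N, time in s.
With the tool pointing down it reaches from about 275 to 750 mm from the base axis. Payload 10.2 kg.
Tool frame: the origin (TCP) lies at the very end of the fingers, on their centre line; the grasp point (between the pads) lies 19 mm behind it; z points along the fingers, y is the line along which they close (so a half turn about z gives the same grasp; the last joint's range is limited). The gripper opens to 85 mm and grips with 20 to 120 N. Pads are 22 mm wide; open, the fingers measure 114 mm over their backs; the gripper's body (76 mm by 85 mm) begins 54 mm behind the grasp point. The pads swing forward as they close: fully open they stand 13 mm farther back than shut.
Start: joints at [-1.5, 0.313, 1.498, -0, 1.331, -0.223], TCP at [152.022, -502.514, 231.294] pointing down, gripper open.
Joint ranges: [-2.94, 2.94], [-0.97, 2.17], [0.19, 2.56], [-1.23, 4.37], [0.02, 3.11], [-2.88, 2.88]. Speed limits (rad/s): [2.39, 2.39, 3.01, 3.14, 3.14, 3.14].

### API

Orientations are given as a unit quaternion [w, x, y, z].
In Python, from rig import * gives the robot as it stands. The module is installed in compiled form; this text tells all that it offers.
- The arm moves only by the shell command python3 -m crank 'ROWS' [FORCE]. ROWS is JSON, a list that holds one entry, the list of rows, each a list of 7 numbers: the shift along the tool's x, y, z in units of 25 mm (1.0 is 25 mm), then the turn, a rotation vector about the tool's x, y, z in units of 8 degrees (1.0 is 8 degrees), then the finger opening in mm, from 0 to 85.4. A call has exactly 8 rows; each row shifts and turns the commanded pose from where the row before left it, along the tool's axes as they then stand; what a row does not reach is not made up. A row lasts 1/10 s, in which the tool goes at most 50 mm and 8.59 degrees, less where a joint would pass 70% of its speed; a pose out of reach is approached as far as the arm can. A call is refused whole if a number of a shift passes 1 or a number of a turn 1, either way. A call with a gripper value outside its range is refused whole. The fingers move at their own pace and stop on an object; FORCE is the grip in N (left out, the last holds). Time passes only in rows, so rows that do not move let the fingers close, or fill a call up. It gives the time, the measured TCP pose, the force, the opening and the grip force at its end, in the units of the state.
- sense(): the state, without advancing time (a new reading comes with each control period).
- capture(name): name is "side" or "top" or "wrist"; returns the picture (420x560x3 uint8, blue, green, red); there is no depth.
- camera_model(name): a dict with "fx", "fy", "cx", "cy" (pixels), "world_from_camera" (4x4, takes a point from camera to world coordinates); the wrist camera has in their place "T_tool_cam" (4x4, takes a point from camera to tool coordinates, whose origin is the TCP and whose axes are the flange's). Camera axes: x right, y up, looking along -z (the intrinsics and any distortion apply to the point x, -y, -z); pixel columns grow to the right and rows downward; lengths in mm; the calibration is good to about 2 mm. A picture is of the moment at which its call begins: read the wrist's pose just before it. camera_model takes no time and is no camera call.
- finish_job(): hands the job in; it is judged then, once.
The state is a dict: "time_s": time; "joints": joint angles; "dq": joint speeds; "tau": joint torques, N m; "eef_pos": TCP position; "ee_rot": TCP orientation; "force": force on the tool from outside, world axes, zero at the start; "wrist_torque": the same for the moment, N m; "grip_width": opening from 0.0 (shut) to 1.0 (fully open); "grip_force": force on a finger pad.
Only numpy, scipy, OpenCV 4.12 (cv2) and the standard library are available. Lean on these libraries where they do the work, as an engineer would, in place of code of your own. Each camera call takes 0.05 s, during which the arm holds its last target. There are 200 camera calls.

## Working session

There is one attempt and no reset: what is moved stays moved. The work goes in short steps, Python scripts to look and compute and a shell command to move; the robot and the scene stay as the last step left them, time stands still between calls to the robot, and variables do not carry over. Pictures are saved under pics/ and viewed, at most 10 in all, crops included, and the job is handed in when it is done.

```bash
mkdir -p pics; python3 - <<'E'
from rig import *
import cv2,numpy as np
for n in("top","side"):
    im=capture(n); cv2.imwrite(f"pics/{n}0.png",im); m=camera_model(n); print(n,{k:(np.round(v,3).tolist() if k=="world_from_camera" else v) for k,v in m.items()})
print(sense())
E
```

```text
top {'fx': 511.0734958438423, 'fy': 511.0734958438423, 'cx': 275.99454913691505, 'cy': 207.6184253542816, 'world_from_camera': [[0.022, 0.984, -0.177, 324.059], [-1.0, 0.022, -0.001, -5.627], [0.003, 0.177, 0.984, 1355.626], [0.0, 0.0, 0.0, 1.0]]}
side {'fx': 391.70742263849775, 'fy': 391.70742263849775, 'cx': 278.58170843985397, 'cy': 214.21776616644274, 'world_from_camera': [[-0.798, 0.369, -0.476, 74.284], [-0.602, -0.484, 0.635, 623.344], [0.004, 0.794, 0.608, 729.172], [0.0, 0.0, 0.0, 1.0]]}
{'time_s': 0.1, 'joints': array([-1.50037655e+00,  3.13376177e-01,  1.49835065e+00, -1.21221785e-07,
        1.33095504e+00, -2.23413134e-01]), 'dq': array([ 7.17657012e-05, -2.44251567e-03, -1.52290080e-03, -1.88332174e-03,
       -9.45870182e-04,  1.91742512e-03]), 'tau': array([ 2.42535978e-03, -4.12902904e+01, -2.60145378e+01, -2.16975850e-04,
        3.00661573e-03,  2.14258648e-05]), 'eef_pos': array([ 152.01826128, -502.28431752,  230.80537426]), 'ee_rot': array([-5.43014504e-04,  9.89227027e-01,  1.46388499e-01,  4.15609808e-05]), 'force': array([-0.0629616 ,  0.12191431,  0.51729024]), 'wrist_torque': array([-0.02961012, -0.00548647, -0.00208324]), 'grip_force': 0.0, 'grip_width': 0.9990685669256228}
```

View pics/top0.png

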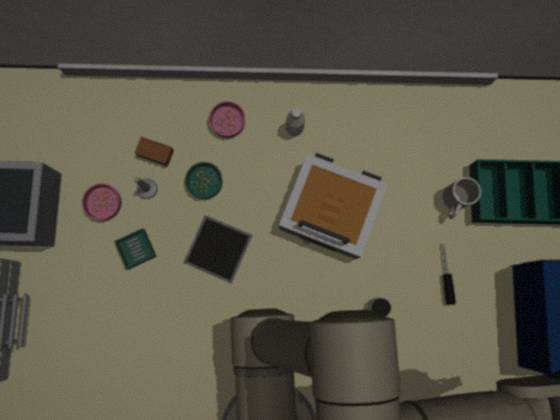

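View pics/side0.png

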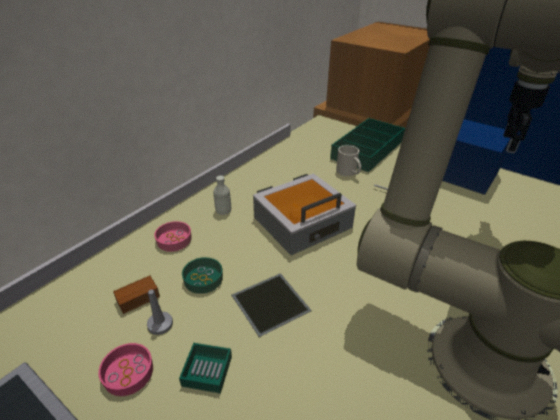

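The top view shows one teal round dish at (204,181). The pink ones at (228,119) and (102,202) are excluded by colour, and the teal square at (136,249) is the tray. The mat is at (218,249), the box at about (333,205), and the bar at about (324,232). Next I'll measure these and check an enlarged crop.

```bash
cat > h.py <<'E'
from rig import *
import cv2,numpy as np
def ray(n,u,v):
    m=camera_model(n);T=np.array(m["world_from_camera"])
    d=T[:3,:3]@np.array([(u-m["cx"])/m["fx"],-(v-m["cy"])/m["fy"],-1]);return T[:3,3],d
def onz(n,u,v,z):
    o,d=ray(n,u,v);return (o+d*(z-o[2])/d[2])[:2]
def proj(n,p):
    m=camera_model(n);q=np.linalg.inv(np.array(m["world_from_camera"]))@np.append(p,1)
    return m["cx"]-m["fx"]*q[0]/q[2], m["cy"]+m["fy"]*q[1]/q[2]
def blobs(im,mask,amin=150):
    c,_=cv2.findContours(mask.astype(np.uint8)*255,cv2.RETR_EXTERNAL,cv2.CHAIN_APPROX_NONE)
    return [k for k in c if cv2.contourArea(k)>amin]
E
python3 - <<'E'
from h import *
for n in("top","side"):
    im=cv2.imread(f"pics/{n}0.png");h=cv2.cvtColor(im,cv2.COLOR_BGR2HSV)
    H,S,V=[h[...,i].astype(int) for i in range(3)]
    for nm,mk,z in(("teal",(H>70)&(H<95)&(S>110)&(V>25),30),("dark",(V<60)&(S<110),0),("matall",(S<70)&(V<150),0),("orange",(H<20)&(S>180)&(V>90),83)):
        for k in blobs(im,mk,600 if nm!="teal" else 200):
            r=cv2.minAreaRect(k)
            x,y,w,hh=cv2.boundingRect(k)
            if w>150: continue
            b=cv2.boxPoints(r); P=np.array([onz(n,*q,z) for q in b])
            print(n,nm,np.round(r[0],1),np.round(r[1],1),"world",P.mean(0).round(1),"sides",[round(float(np.linalg.norm(P[i]-P[i-1]))) for i in(1,2)],"ang",round(float(np.degrees(np.arctan2(*(P[1]-P[0])[::-1]))),1))
im=cv2.imread("pics/top0.png")
cv2.imwrite("pics/crop.png",cv2.resize(im[95:305,80:400],None,fx=2.5,fy=2.5,interpolation=cv2.INTER_CUBIC))
E
```

```text
top teal [518.  190.6] [83.  60.1] world [ 623.3 -645.3] sides [164, 223] ang -3.6
top dark [  4.3 320.1] [ 17.8 120.1] world [258.8 692.7] sides [302, 47] ang 0.7
top dark [135.1 248.7] [30.6 32.2] world [448.2 367.5] sides [84, 83] ang -63.0
top dark [217.7 248.7] [49.1 49.2] world [453.7 148.4] sides [130, 132] ang -20.5
top dark [ 15.4 200.7] [33.  64.5] world [571.5 699.3] sides [177, 90] ang 4.8
top dark [ 41.9 215.4] [48.2 91.7] world [533.8 623.2] sides [242, 136] ang -23.4
top dark [501.   39.5] [ 79. 116.] world [1073.4 -638.4] sides [338, 246] ang -88.6
top dark [55.5 34. ] [ 68. 111.] world [1059.9  639.1] sides [322, 211] ang -88.6
side teal [204.3 366.7] [43.9 43.9] world [444.2 368.5] sides [93, 93] ang -51.6
side teal [375.7 136.5] [39.5 53.7] world [ 627.1 -766.3] sides [432, 312] ang -85.8
side dark [ 27.  397.5] [43. 54.] world [681.6 606.1] sides [107, 91] ang -142.8
side dark [270.9 302.3] [44.3 56.8] world [454.7 142.8] sides [150, 135] ang -108.4
side dark [302.1 229.4] [98.7 48.9] world [ 552.2 -127.9] sides [229, 311] ang -53.0
side matall [ 39. 390.] [58. 78.] world [679.7 584.1] sides [159, 125] ang -142.8
side matall [204.5 369.2] [46.7 56. ] world [456.5 360. ] sides [122, 105] ang -56.6
side matall [160. 315.] [26.9 49.1] world [635.1 326.4] sides [142, 67] ang -40.8
side matall [271.  302.5] [51.9 65.7] world [455.  141.7] sides [176, 159] ang -108.1
side matall [202.  276.5] [41. 42.] world [645.5 183.9] sides [113, 143] ang -142.7
side matall [304.5 227.3] [ 68.3 104.6] world [ 555.3 -148.2] sides [346, 326] ang -139.0
side orange [298.4 195.6] [39.6 50.7] world [ 591.4 -164.5] sides [222, 185] ang -86.4
```

View pics/crop.png

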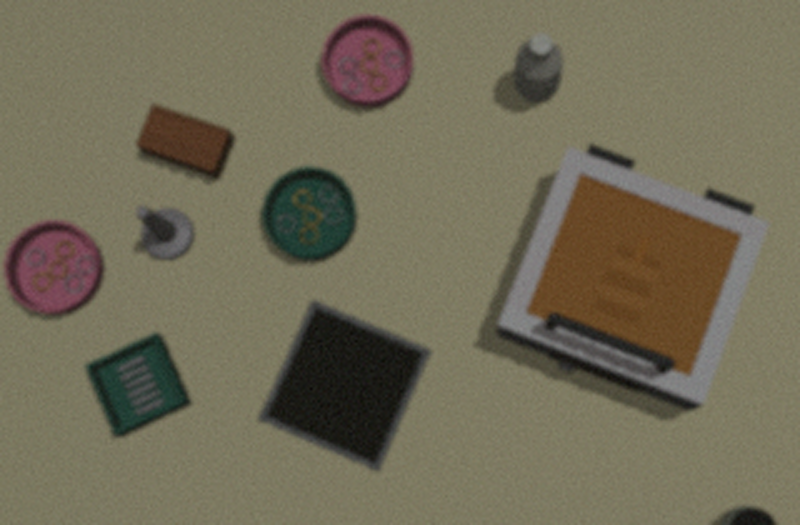

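The crop confirms a single teal round dish, holding rings, centred at crop (310,215). The mat is a dark square with a grey border, and the guard bar runs from crop (548,320) to (672,365). Now the metric positions.

```bash
python3 - <<'E'
from h import *
im=cv2.imread("pics/top0.png");f=im.astype(float)
b,g,r=f[...,0],f[...,1],f[...,2]
mk=(g>r*1.35)&(np.arange(560)[None]>160)&(np.arange(560)[None]<250)&(np.arange(420)[:,None]<215)
for k in blobs(im,mk,100):
    k=cv2.convexHull(k); (c,rad)=cv2.minEnclosingCircle(k); print("dish",c,rad,cv2.fitEllipse(k),onz("top",*c,30))
c2=lambda u,v:(u/2.5+80,v/2.5+95)
G=[onz("top",*c2(*p),83) for p in((575,150),(766,222),(698,405),(500,330))]
print("guard",np.round(G,1),[np.linalg.norm(G[i]-G[i-1]) for i in range(4)],np.mean(G,0))
B=[onz("top",*c2(*p),130) for p in((548,320),(672,365))]
print("bar",np.round(B,1),np.linalg.norm(B[0]-B[1]),np.mean(B,0))
d=G[0]+G[1]-G[2]-G[3];a=np.arctan2(d[1],d[0]);print("ang",np.degrees(a), "bar ang",np.degrees(np.arctan2(*(B[0]-B[1])[::-1]))-90)
M=[onz("top",*c2(*p),0) for p in((313,302),(429,351),(379,469),(261,420))];print("mat",np.round(M,1),np.mean(M,0),[np.linalg.norm(M[i]-M[i-1]) for i in range(4)])
# side bar check
for p in((304,214),(340,199)): print("sidebar",p)
for e in B: print("proj side",proj("side",np.append(e,124)))
print("dish side",proj("side",np.append(onz("top",204,181,30),30)))
E
```

```text
dish (203.04458618164062, 180.19744873046875) 18.045764923095703 ((203.22454833984375, 180.09010314941406), (35.153839111328125, 35.61272430419922), 93.3753890991211) [631.67372079 191.64623569]
guard [[ 692.2  -88.6]
 [ 620.6 -284.4]
 [ 432.3 -213.7]
 [ 503.2  -15.2]] [np.float64(202.77212049358118), np.float64(208.49826827047), np.float64(201.07261363877186), np.float64(210.82341366105643)] [ 562.0863481 -150.5071119]
bar [[ 507.4  -61.2]
 [ 466.3 -181.3]] 126.944149354463 [ 486.85807363 -121.21048799]
ang -20.91228385460709 bar ang -18.90624864399055
mat [[540.7 185.7]
 [490.6  59.5]
 [364.8 108.2]
 [413.3 234.7]] [452.34458952 147.01647486] [np.float64(136.58698683856238), np.float64(135.8074031964952), np.float64(134.88342180949215), np.float64(135.53452358051334)]
sidebar (304, 214)
sidebar (340, 199)
proj side (np.float64(303.36466474011274), np.float64(210.02877776169476))
proj side (np.float64(340.695082850259), np.float64(194.4768668794662))
dish side (np.float64(203.65091266271563), np.float64(270.91948292864237))
```

```bash
python3 -m crank '[[[0.89,0.07,0,0,0,-0.28,50],[0.89,0.07,0,0,0,-0.28,50],[0.89,0.07,0,0,0,-0.28,50],[0.89,0.07,0,0,0,-0.28,50],[0.89,0.07,0,0,0,-0.28,50],[0.89,0.07,0,0,0,-0.28,50],[0.89,0.07,0,0,0,-0.28,50],[0.89,0.07,0,0,0,-0.28,50]]]' 30
```

```text
time_s: 0.9
eef_pos: [319.7, -440.6, 230.9]
ee_rot: [-0.0, 0.954, 0.299, -0.0]
force: [-0.5, -0.6, 0.8]
grip_width: 0.585
grip_force: 0.0
```

```bash
for i in 1 2; do python3 -m crank '[[[0.89,0.07,0,0,0,-0.28,50],[0.89,0.07,0,0,0,-0.28,50],[0.89,0.07,0,0,0,-0.28,50],[0.89,0.07,0,0,0,-0.28,50],[0.89,0.07,0,0,0,-0.28,50],[0.89,0.07,0,0,0,-0.28,50],[0.89,0.07,0,0,0,-0.28,50],[0.89,0.07,0,0,0,-0.28,50]]]' 30 | sed -n 2,3p; done
```

```text
eef_pos: [459.4, -330.7, 230.9]
ee_rot: [-0.0, 0.896, 0.444, -0.0]
eef_pos: [558.6, -183.1, 230.9]
ee_rot: [-0.0, 0.816, 0.578, -0.0]
```

```bash
for i in 1 2; do python3 -m crank '[[[0.89,0.07,0,0,0,-0.28,50],[0.89,0.07,0,0,0,-0.28,50],[0.89,0.07,0,0,0,-0.28,50],[0.89,0.07,0,0,0,-0.28,50],[0.89,0.07,0,0,0,-0.28,50],[0.89,0.07,0,0,0,-0.28,50],[0.89,0.07,0,0,0,-0.28,50],[0.89,0.07,0,0,0,-0.28,50]]]' 30 | sed -n 2,3p; done
python3 - <<'E'
from h import *
s=sense();print(s["eef_pos"],s["ee_rot"],s["joints"])
cv2.imwrite("pics/w1.png",capture("wrist"))
m=camera_model("wrist");print(m)
E
```

```text
eef_pos: [607.5, -12.1, 230.8]
ee_rot: [-0.0, 0.716, 0.698, -0.0]
eef_pos: [601.5, 165.5, 230.8]
ee_rot: [-0.0, 0.598, 0.801, -0.0]
[601.45109206 165.52594841 230.78650763] [-3.67154675e-04  5.98153685e-01  8.01381263e-01 -3.24036758e-04] [ 8.10312816e-02  5.37030714e-01  1.16924302e+00 -8.60132167e-07
  1.43629831e+00 -2.07374336e-01]
{'fx': 290.6971741858385, 'fy': 290.6971741858385, 'cx': 279.87574182535303, 'cy': 210.76762078454692, 'T_tool_cam': array([[-7.62054353e-04,  9.56338705e-01,  2.92259646e-01,
         7.49831152e+01],
       [ 9.99999659e-01,  6.35844338e-04,  5.26831345e-04,
        -9.75971191e-01],
       [ 3.17997565e-04,  2.92259948e-01, -9.56338863e-01,
        -1.42934270e+02],
       [ 0.00000000e+00,  0.00000000e+00,  0.00000000e+00,
         1.00000000e+00]])}
```

View pics/w1.png

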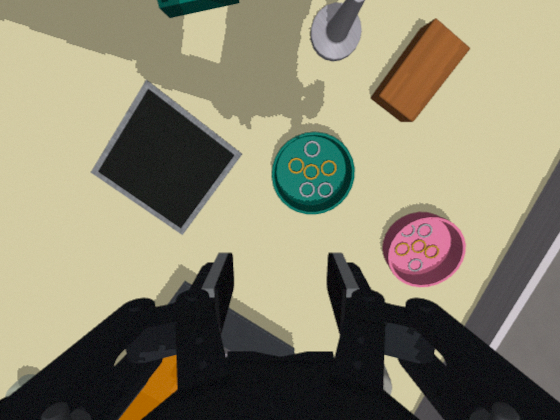

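The wrist view shows the teal dish at (313,172), with its rings all near the centre and the wall clear all round. The mat is at (167,157). I'll refine both positions from this view.

```bash
cat >> h.py <<'E'
from scipy.spatial.transform import Rotation as R
def wray(s,u,v,z):
    m=camera_model("wrist");w,x,y,q=s["ee_rot"];Rt=R.from_quat([x,y,q,w]).as_matrix();T=m["T_tool_cam"]
    d=Rt@T[:3,:3]@np.array([(u-m["cx"])/m["fx"],-(v-m["cy"])/m["fy"],-1]);o=Rt@T[:3,3]+s["eef_pos"]
    return (o+d*(z-o[2])/d[2])[:2]
def wdish(s,im,z=30):
    f=im.astype(float);mk=(f[...,1]>f[...,2]*1.35)&(f[...,1]>f[...,0]*1.02);out=[]
    for k in blobs(im,mk,1500):
        k=cv2.convexHull(k);P=np.array([wray(s,*p[0],z) for p in k],np.float32)
        (c,r)=cv2.minEnclosingCircle(P);out.append((np.round(c,1),round(r,1)))
    return out
E
python3 - <<'E'
from h import *
s=sense();im=cv2.imread("pics/w1.png");print(wdish(s,im))
g=cv2.cvtColor(im,cv2.COLOR_BGR2HSV)
M=[wray(s,*p,0) for p in((148,81),(242,154),(183,234),(92,171))];print("mat",np.mean(M,0),[np.linalg.norm(M[i]-M[i-1]) for i in range(4)],np.round(M,1))
E
```

```text
[(array([632.2, 194.4]), 49.4)]
mat [453.17703045 150.48168948] [np.float64(137.55160537437345), np.float64(137.69238132213266), np.float64(138.34608851310125), np.float64(139.63526494692883)] [[414.8 239.8]
 [542.8 189.3]
 [492.4  60.5]
 [362.8 112.4]]
```

```bash
python3 -m crank '[[[0.37,-0.22,0,0,0,0,50],[0.37,-0.23,0.5,0,0,0,50],[0,0,1,0,0,0,50],[0,0,1,0,0,0,50],[0,0,1,0,0,0,50],[0,0,1,0,0,0,50],[0,0,1,0,0,0,50],[0,0,1,0,0,0,50]]]' 30
python3 - <<'E'
from h import *
s=sense();im=capture("wrist");cv2.imwrite("pics/w2.png",im);print(s["eef_pos"],wdish(s,im))
E
```

```text
time_s: 4.95
eef_pos: [585.3, 178.5, 67.7]
ee_rot: [-0.0, 0.599, 0.8, -0.0]
force: [0.7, 0.5, -0.2]
grip_width: 0.583
grip_force: 0.0
[585.30208968 178.53803736  67.74493611] [(array([631.9, 192.2]), 51.4)]
```

View pics/w2.png

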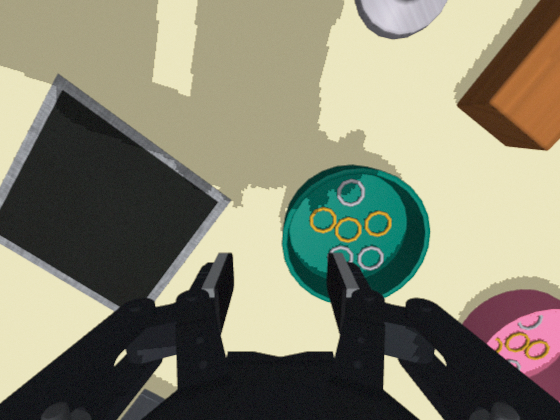

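The fingers straddle the near wall: it meets the midline at about (283,230), and the finger tips are at columns 225 and 335. Going down and gripping.

```bash
python3 -m crank '[[[0,0,0.5,0,0,0,34],[0,0,0.6,0,0,0,34],[0,0,0.6,0,0,0,34],[0,0,0.44,0,0,0,34],[0,0,0,0,0,0,0],[0,0,0,0,0,0,0],[0,0,0,0,0,0,0],[0,0,0,0,0,0,0]]]' 25; python3 -m crank '[[[0,0,0,0,0,0,0],[0,0,0,0,0,0,0],[0,0,0,0,0,0,0],[0,0,0,0,0,0,0],[0,0,0,0,0,0,0],[0,0,0,0,0,0,0],[0,0,0,0,0,0,0],[0,0,0,0,0,0,0]]]' 25
python3 - <<'E'
from h import *
s=sense();im=capture("wrist");print(s["eef_pos"],wdish(s,im))
E
```

```text
time_s: 5.8
eef_pos: [586.2, 179.2, 16.0]
ee_rot: [0.001, 0.599, 0.801, 0.0]
force: [0.4, -1.4, 0.1]
grip_width: 0.065
grip_force: 23.0
time_s: 6.6
eef_pos: [585.8, 179.2, 15.3]
ee_rot: [0.0, 0.599, 0.801, 0.0]
force: [0.7, -0.2, 0.3]
grip_width: 0.064
grip_force: 23.7
[585.76304804 179.20326208  15.31572551] [(array([629.2, 196. ]), 51.9)]
```

```bash
python3 -m crank '[[[0.02,-0.2,0,0,0,0,0],[0.02,-0.45,0,0,0,0,0],[0.02,-0.5,0,0,0,0,0],[0.02,-0.5,0,0,0,0,0],[0.02,-0.5,0,0,0,0,0],[0.02,-0.5,0,0,0,0,0],[0.02,-0.5,0,0,0,0,0],[0.02,-0.5,0,0,0,0,0]]]' 25; python3 -m crank '[[[0.02,-0.5,0,0,0,0,0],[0.02,-0.5,0,0,0,0,0],[0.02,-0.5,0,0,0,0,0],[0.02,-0.5,0,0,0,0,0],[0.03,-0.5,0,0,0,0,0],[0.03,-0.5,0,0,0,0,0],[0.03,-0.5,0,0,0,0,0],[0.03,-0.22,0,0,0,0,0]]]' 25
python3 - <<'E'
from h import *
s=sense();im=capture("wrist");print(s["eef_pos"],wdish(s,im));cv2.imwrite("pics/top2.png",capture("top")[95:305,80:400])
cv2.imwrite("pics/top2.png",cv2.resize(cv2.imread("pics/top2.png"),None,fx=2.5,fy=2.5))
E
```

```text
time_s: 7.45
eef_pos: [496.2, 157.1, 15.4]
ee_rot: [-0.0, 0.599, 0.801, 0.0]
force: [1.4, 0.9, 0.7]
grip_width: 0.067
grip_force: 23.6
time_s: 8.25
eef_pos: [405.4, 135.6, 15.4]
ee_rot: [-0.0, 0.599, 0.801, -0.0]
force: [1.5, 0.2, 0.5]
grip_width: 0.069
grip_force: 23.5
[405.36917922 135.64793612  15.38225489] [(array([448.6, 152.9]), 52.3)]
```

View pics/top2.png

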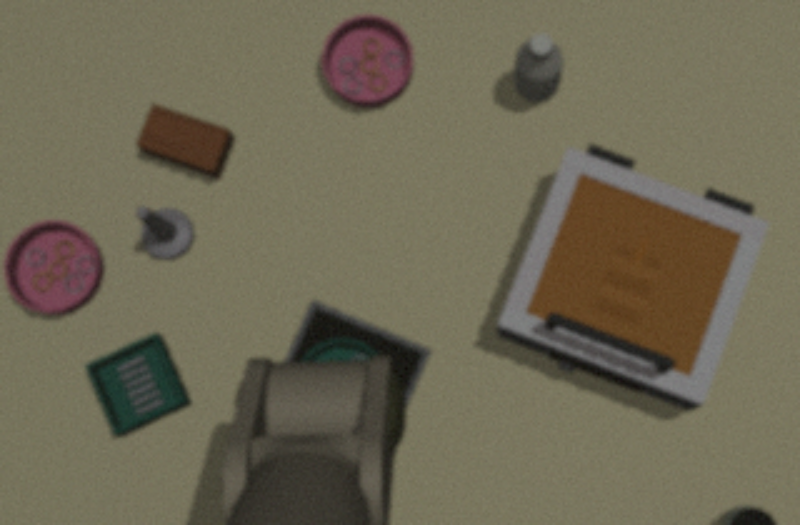

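The dish now stands on the mat; its far rim shows at crop (340,345), inside the border. Releasing and rising, then checking.

```bash
python3 -m crank '[[[0,0,0,0,0,0,26],[0,0,0,0,0,0,26],[0,0,0,0,0,0,26],[0,0,-0.3,0,0,0,26],[0,0,-0.7,0,0,0,26],[0,0,-1,0,0,0,26],[0,0,-1,0,0,0,26],[0,0,-1,0,0,0,26]]]' 25; python3 -m crank '[[[0,0,-1,0,0,0,60],[0,0,-1,0,0,0,70],[0,0,-1,0,0,0,80],[0,0,-1,0,0,0,85],[0,-0.5,-1,0,0,0,85],[0,-1,0,0,0,0,85],[0,-1,0,0,0,0,85],[0,0,0,0,0,0,85]]]' 25
python3 - <<'E'
from h import *
s=sense();im=capture("wrist");print(s["eef_pos"],s["joints"],wdish(s,im));cv2.imwrite("pics/w3.png",im)
E
```

```text
time_s: 9.15
eef_pos: [406.4, 135.7, 116.8]
ee_rot: [0.0, 0.599, 0.801, 0.0]
force: [1.1, 0.1, 0.2]
grip_width: 0.302
grip_force: 0.0
time_s: 9.95
eef_pos: [344.7, 117.8, 240.9]
ee_rot: [0.0, 0.599, 0.801, 0.0]
force: [1.1, -0.1, 0.0]
grip_width: 0.995
grip_force: 0.0
[344.67788727 117.79472253 240.92766263] [ 4.40314190e-03 -6.35034759e-02  1.90289125e+00 -9.78439762e-05
  1.30162582e+00 -2.82255480e-01] [(array([446.8, 151.8]), 56.8), (array([450.9, 339.7]), 49.2)]
```

View pics/w3.png

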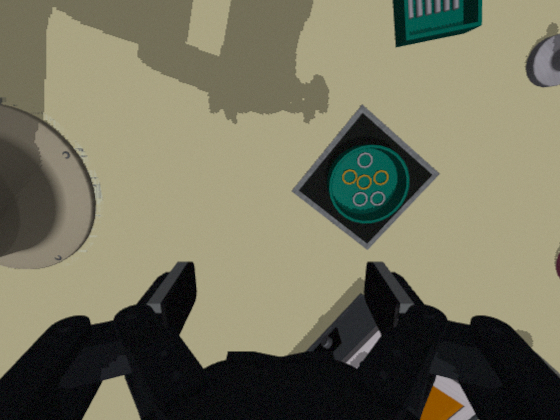

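The dish lies inside the mat border: rim centre about (369,184), mat corners (362,105), (440,174), (368,249) and (292,189). I'll compute the offset properly, and the shift to the bar.

```bash
python3 - <<'E'
from h import *
s=sense();im=cv2.imread("pics/w3.png");f=im.astype(float)
g=cv2.cvtColor(im,cv2.COLOR_BGR2HSV)
mk=(f[...,1]>f[...,2]*1.35)&(g[...,2]>40)
for z,k in [(30,k) for k in blobs(im,mk,1500)][:3]:
    k=cv2.convexHull(k);(c,ax,a)=cv2.fitEllipse(k);print(c,ax,wray(s,*c,30),wray(s,*c,15))
M=np.array([wray(s,*p,0) for p in((362,105),(440,174),(368,249),(292,189))]);mc=M.mean(0);print("mat",mc)
ex=M[1]-M[2];a=np.degrees(np.arctan2(ex[1],ex[0]));print("mat ang",a)
# top view free now
im=capture("top");f=im.astype(float);mk=(f[...,1]>f[...,2]*1.3);mk[:,:180]=0;mk[:,260:]=0;mk[:215]=0;mk[290:]=0
for k in blobs(im,mk,80):
    k=cv2.convexHull(k);c=cv2.fitEllipse(k);print("top",c,onz("top",*c[0],30))
cv2.imwrite("pics/top3.png",cv2.resize(im[180:320,120:360],None,fx=3,fy=3,interpolation=cv2.INTER_CUBIC))
t=np.array([487,-122]);d=t-s["eef_pos"][:2];print(d)
E
```

```text
(368.8333435058594, 183.7005157470703) (76.42865753173828, 83.59568786621094) [450.36514682 150.41299299] [455.73456131 148.75299194]
(439.98193359375, 14.9204683303833) (48.961971282958984, 99.45185089111328) [455.83106494 340.90383853] [461.43214119 347.31740235]
mat [455.70722393 148.04756873]
mat ang 67.9585395773396
top ((216.48675537109375, 245.61114501953125), (31.945064544677734, 40.856201171875), 93.77371978759766) [458.15481481 148.47722923]
[ 141.00353984 -239.93846878]
```

```bash
for i in 1 2; do python3 -m crank '[[[-0.6,0.38,0,0,0,0.29,85],[-0.6,0.38,0,0,0,0.29,85],[-0.6,0.38,0,0,0,0.29,85],[-0.6,0.38,0,0,0,0.29,85],[-0.6,0.38,0,0,0,0.29,85],[-0.6,0.38,0,0,0,0.29,85],[-0.6,0.38,0,0,0,0.29,85],[-0.6,0.38,0,0,0,0.29,85]]]' 60 | sed -n 2,3p; done
python3 - <<'E'
from h import *
s=sense();im=capture("wrist");cv2.imwrite("pics/w4.png",im)
E
```

```text
eef_pos: [439.6, 9.8, 240.2]
ee_rot: [-0.0, 0.721, 0.693, -0.0]
eef_pos: [492.2, -121.8, 240.3]
ee_rot: [-0.0, 0.824, 0.567, -0.0]
```

View pics/w4.png

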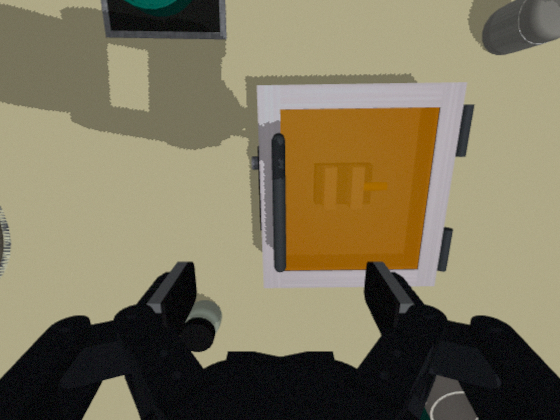

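The bar shows upright at column 279, rows 135 to 272, between the finger columns, so the yaw is already aligned. Locating it on the z=124 plane.

```bash
python3 - <<'E'
from h import *
s=sense();a=wray(s,278.5,135,124);b=wray(s,280.5,272,124);print(a,b,np.linalg.norm(a-b),(a+b)/2)
w,x,y,q=s["ee_rot"];Rt=R.from_quat([x,y,q,w]).as_matrix()
d=np.append((a+b)/2,105)-s["eef_pos"];print("tool shift units",Rt.T@d/25,"bar dir in tool",Rt.T@np.append(a-b,0), "tooly",np.degrees(np.arctan2(Rt[1,1],Rt[0,1])))
E
```

```text
[513.25926197 -63.93035773] [ 467.30592753 -187.89512724] 132.20806717490765 [ 490.28259475 -125.91274249]
tool shift units [-0.10510085 -0.05819719  5.40385958] bar dir in tool [ 1.32196987e+02 -1.70821066e+00 -1.08388286e-01] tooly -21.079896251981218
```

```bash
python3 -m crank '[[[-0.1,-0.06,0.6,0,0,0,85],[0,0,0.9,0,0,0,85],[0,0,0.9,0,0,0,85],[0,0,0.9,0,0,0,85],[0,0,0.9,0,0,0,85],[0,0,0.7,0,0,0,85],[0,0,0.5,0,0,0,60],[0,0,0,0,0,0,40]]]' 60;  python3 -m crank '[[[0,0,0,0,0,0,0],[0,0,0,0,0,0,0],[0,0,0,0,0,0,0],[0,0,0,0,0,0,0],[0,0,0,0,0,0,0],[0,0,0,0,0,0,0],[0,0,0,0,0,0,0],[0,0,0,0,0,0,0]]]' 60
```

```text
time_s: 12.5
eef_pos: [489.0, -122.0, 104.1]
ee_rot: [-0.001, 0.823, 0.568, -0.001]
force: [-0.1, -0.1, 0.4]
grip_width: 0.685
grip_force: 0.0
time_s: 13.3
eef_pos: [490.8, -122.6, 106.3]
ee_rot: [0.002, 0.823, 0.569, 0.001]
force: [5.2, -1.6, 0.8]
grip_width: 0.117
grip_force: 58.4
```

```bash
python3 -m crank '[[[0,0.02,-0.1,0.1,0,0,0],[0,0.05,-0.25,0.25,0,0,0],[0,0.075,-0.39,0.39,0,0,0],[0,0.075,-0.39,0.39,0,0,0],[0,0.075,-0.39,0.39,0,0,0],[0,0.075,-0.39,0.39,0,0,0],[0,0.075,-0.39,0.39,0,0,0],[0,0.075,-0.39,0.39,0,0,0]]]' 60; cat > a.py <<'E'
from h import *
s=sense();w,x,y,q=s["ee_rot"];Rt=R.from_quat([x,y,q,w]).as_matrix()
b=s["eef_pos"]-19*Rt[:,2];bx=np.array([.9336,-.3584,0]);d=b-np.array([490.8+180*.9336,-122.6-180*.3584,75])
u=d@bx;print("bar",b.round(1),"u,z",u,d[2],"r",np.hypot(u,d[2]),"angle",np.degrees(np.arctan2(d[2],-u))-15.2,"tilt",np.degrees(np.arccos(-Rt[2,2])),"F",s["force"],s["wrist_torque"],s["joints"].round(2),s["grip_width"],s["grip_force"])
E
python3 a.py
```

```text
time_s: 14.1
eef_pos: [512.6, -130.5, 169.2]
ee_rot: [-0.154, 0.808, 0.559, -0.106]
force: [9.0, -0.8, -9.7]
grip_width: 0.114
grip_force: 59.0
bar [ 519.1 -133.   186.8] u,z -149.87611620791304 111.84315540342001 r 187.00733039151544 angle 21.531674440899007 tilt 21.498532331675047 F [ 8.96773653 -0.77144091 -9.68010072] [-0.48010308 -1.81515258  0.08607888] [-0.45  0.59  1.29 -0.03  1.63 -0.09] 0.11438880060121336 58.96311163902283
```

```bash
python3 -m crank '[[[0,0.09,-0.5,0.5,0,0,0],[0,0.09,-0.5,0.5,0,0,0],[0,0.09,-0.5,0.5,0,0,0],[0,0.09,-0.5,0.5,0,0,0],[0,0.09,-0.5,0.5,0,0,0],[0,0.09,-0.5,0.5,0,0,0],[0,0.07,-0.4,0.4,0,0,0],[0,0.03,-0.16,0.16,0,0,0]]]' 60;  python3 -m crank '[[[0,0,0,0,0,0,0],[0,0,0,0,0,0,0],[0,0,0,0,0,0,0],[0,0,0,0,0,0,0],[0,0,0,0,0,0,0],[0,0,0,0,0,0,0],[0,0,0,0,0,0,0],[0,0,0,0,0,0,0]]]' 60; python3 a.py
python3 - <<'E'
from h import *
a=capture("side")[100:400,120:420];b=capture("top")[110:300,130:400]
cv2.imwrite("pics/end.png",np.hstack([cv2.resize(a,(399,399)),cv2.resize(b,(399,281)).copy() if 0 else cv2.copyMakeBorder(cv2.resize(b,(399,281)),0,118,0,0,0)]))
E
```

```text
time_s: 14.9
eef_pos: [570.7, -151.8, 231.7]
ee_rot: [-0.349, 0.744, 0.516, -0.241]
force: [3.9, 5.5, -7.8]
grip_width: 0.115
grip_force: 59.4
time_s: 15.7
eef_pos: [570.5, -151.7, 231.5]
ee_rot: [-0.348, 0.745, 0.516, -0.24]
force: [4.7, 4.0, -9.9]
grip_width: 0.111
grip_force: 59.4
bar [ 584.1 -156.9  243.8] u,z -80.64761622262053 168.7544241687877 r 187.03500656008276 angle 49.25689854226502 tilt 49.971177518098806 F [ 4.74454255  4.03551475 -9.94377173] [-0.13659689 -2.12861889 -0.68345472] [-0.43  1.04  0.51 -0.09  2.47 -0.12] 0.11141969424916334 59.352155327796936
```

View pics/end.png

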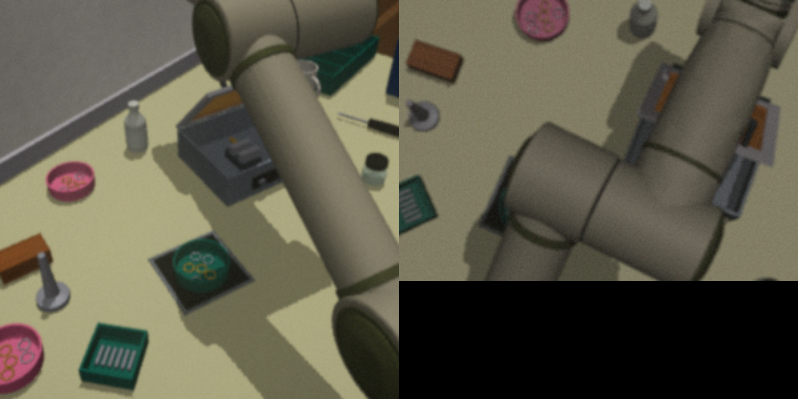

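The guard is raised, with the open tub and clamp visible at (245,155). The dish is centred on the mat at (200,270), and everything else is where it was. The guard is at about 49–50° and held, so I'm handing in.

```bash
python3 -c "
from rig import *
print(finish_job())"
```

```text
the job is handed in; nothing more can be done
None
```

I handed the job in at about 16 s (no verdict came back): the dish stands on the mat within about 5 mm of its centre, and the gripper is holding the guard at about 49–50° by its bar; nothing else looks to have moved.

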